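# Wipe the chips off the inspection plate

### The arm

A 6-joint arm with a two-finger parallel gripper is mounted at the origin on a cart in front of the work surface, level with it; the furniture and walls round the work are solid. World frame = base frame: x ahead of the robot, y to its left, z up, the work surface at z = 0. Lengths are in m, angles in rad, forces in N, time in s.
With the tool pointing down it reaches from about 0.375 to 0.975 m from the base axis. Payload 3.8 kg.
Tool frame: the origin (TCP) lies at the very end of the fingers, on their centre line; the grasp point (between the pads) lies 19 mm behind it (bot.grip_point_offset is the distance from the TCP to the grasp point, in m); z points along the fingers, x is the direction in which the jaws open and shut, and the axes are right-handed (so a half turn about z gives the same grasp; the last joint's range is limited). The gripper opens to 85 mm and grips with 20 to 120 N. Pads are 22 mm wide; open, the fingers measure 114 mm over their backs; the gripper's body (76 mm by 85 mm) begins 54 mm behind the grasp point. The pads swing forward as they close: fully open they stand 13 mm farther back than shut.
Start: joints at [1.108, 0.264, 1.604, -0, 1.274, -0.037], TCP at [0.279, 0.615, 0.231] pointing down, gripper open.
Joint ranges: [-2.63, 2.63], [-0.94, 2.18], [0.31, 2.57], [-1.31, 4.45], [0, 2.66], [-2.55, 2.55]. Speed limits (rad/s): [2.57, 2.57, 3.14, 3.14, 3.14, 3.14].

### API

Orientations are given as a rotation vector (axis times angle).
In Python, from workcell import bot, read_camera gives the robot as it stands.
- The arm moves only by the tool arm_command, never from a script. Its argument "rows" is a list of rows, each an object with "delta_rot": the turn, a rotation vector about the tool's x, y, z in rad, a list of three; "xyz": the shift along the tool's x, y, z in m, a list of three; "gripper": the finger opening in m, from 0 to 0.0854. A call has 1 to 12 rows; each row shifts and turns the commanded pose from where the row before left it, along the tool's axes as they then stand; what a row does not reach is not made up. A row lasts 1/10 s, in which the tool goes at most 50 mm and 8.59 degrees, less where a joint would pass 70% of its speed; a pose out of reach is approached as far as the arm can. A call is refused whole if a number of a shift passes 0.05 or a number of a turn 0.15, either way. A call with a gripper value outside its range is refused whole. The fingers move at their own pace and stop on an object; "force" is the grip in N (left out, the last holds). Time passes only in rows, so rows that do not move let the fingers close. It gives the time, the measured TCP pose, the force and the opening at its end, in the units of the state.
- bot.read_state(): the state, without advancing time (a new reading comes with each control period).
- read_camera(name): name is "scene" or "top"; returns a dict with "pixels" (420x560x3 uint8, red, green, blue), "range_z" (420x560 float32, m along the optical axis (not along the pixel's ray), 0 where there is no reading), "intrinsics" (3x3 intrinsics, pixels), "camera_from_world" (4x4, takes a point from world to camera coordinates). Camera axes: x right, y up, looking along -z (the intrinsics and any distortion apply to the point x, -y, -z); pixel columns grow to the right and rows downward; lengths in m; the calibration is good to about 2 mm. A picture is of the moment at which its call begins.
- bot.finish_job(): hands the job in, once; it reports no verdict.
The state is a dict: "time": time; "q": joint angles; "joint_vel": joint speeds; "joint_torque": joint torques, N m; "tool_pos": TCP position; "tcp_rot": TCP orientation; "wrist_force": force on the tool from outside, world axes, zero at the start; "torque": the same for the moment, N m; "width": opening from 0.0 (shut) to 1.0 (fully open).
Only numpy, scipy, OpenCV 4.12 (cv2) and the standard library are available. Lean on these libraries where they do the work, as an engineer would, in place of code of your own. Each camera call takes 0.05 s, during which the arm holds its last target.

### The job

Take the scraper block by its upright grip and wipe both loose chips off the aluminium inspection plate into the catch gutter along its side, without touching the chips with the fingers. Then stand the scraper upright on the bench, clear of the plate and gutter.

Things in the scene. Friction and masses are not known exactly. Their poses are not given: they have to be found in the camera images.
- scraper: Scraper block standing upright on the bench before the plate, one of three things in a row, 120 to 195 g. Bar with flat black rubber sole: 84 mm long (x) x 24 mm thick (y) x 16 mm high; either long face wipes. On it a grey upright grip rib, 56 mm long (x) x 16 mm thick (y), from 16 to 54 mm above the sole; pinch it along y. Origin: centre of the sole, z up.
- plate: Fixed aluminium plate, 120 (x) x 130 (y) mm, flat rimless top 20 mm above the bench, turned up to 0.3 rad. Along its -y edge (robot's right) an open steel catch gutter, from y = -65 mm (plate edge) to -115 mm; inside 114 (x) x 47 (y) mm, floor 3 mm and walls 15 mm above the bench. Origin: at bench height under the centre of the plate (gutter not counted).
- chip_0: Square dark-steel chip, 18 x 18 x 7 mm, 15 g, with a small square brass pad on top, lying loose and flat on the plate at the start, within 30 mm of the plate's centre along the plate's x and within 32 mm along its y. Origin: centre of its underside.
- chip_1: Square dark-steel chip, 18 x 18 x 7 mm, 15 g, with a small square brass pad on top, lying loose and flat on the plate at the start, within 30 mm of the plate's centre along the plate's x and within 32 mm along its y. Origin: centre of its underside.

How it is judged:
On the way, in this order (a step that is already met when the one before it is completed fails the run):
1. the held scraper is set on the plate (sole less than 10 mm above its top) (contact force between the fingers and scraper above 1 N and x of scraper in the frame of plate between -0.06 and 0.06 m and y of scraper in the frame of plate between -0.07 and 0.085 m and z of scraper in the frame of plate below 0.03 m), for 0.1 s.
2. both chips lie in the gutter (x of chip_0 in the frame of plate between -0.06 and 0.06 m and y of chip_0 in the frame of plate between -0.115 and -0.063 m and z of each of chip_0, chip_1 in the frame of plate below 0.018 m and x of chip_1 in the frame of plate between -0.06 and 0.06 m and y of chip_1 in the frame of plate between -0.115 and -0.063 m), for 0.2 s.
At the end, for the whole second after the job is handed in: Both chips lie at rest in the catch gutter (centres between its walls, below the plate's top), and the scraper stands at rest on the bench, upright within 10 degrees, its centre outside the outline of plate and gutter (all of step 2 and height (world z) of scraper below 0.01 m and angle between scraper's own z axis and vertical below 0.17 rad and (x of scraper in the frame of plate above 0.06 m or x of scraper in the frame of plate below -0.06 m or y of scraper in the frame of plate above 0.065 m or y of scraper in the frame of plate below -0.115 m) and linear speed of each of scraper, chip_0, chip_1 below 0.02 m/s); the robot touches nothing.
It fails at once if the fingers touch a chip (contact force between the fingers and chip_0 above 0.3 N or contact force between the fingers and chip_1 above 0.3 N).
It also fails if it takes over 50 s, if anything falls off the work surface, if the arm or the gripper's body presses on something with over 40 N, if the wrist force passes 120 N, or if a joint passes its speed limit or range.

## Working session

There is one attempt and no reset: what is moved stays moved. The work goes in short steps, Python scripts to look and compute and a tool call to move; the robot and the scene stay as the last step left them, time stands still between calls to the robot, and variables do not carry over. Pictures are saved under pics/ and viewed, and the job is handed in when it is done.

Besides the shell and the picture viewer there is one more tool, called after "Call:" as a command line: name --argument value ..., lists and objects as JSON in quotes. arm_command: Moves the arm, as the interface text tells. Its arguments: {"type":"object","properties":{"rows":{"type":"array","items":{"type":"object","properties":{"delta_rot":{"type":"array","items":{"type":"number"}},"xyz":{"type":"array","items":{"type":"number"}},"gripper":{"type":"number"}}}},"force":{"type":"number"}},"required":["rows"]}

```bash
mkdir -p pics
python3 - <<'E'
from workcell import bot, read_camera
import cv2,numpy as np
for n in ["scene","top"]:
    c=read_camera(n); cv2.imwrite(f"pics/{n}0.png",c["pixels"][:,:,::-1]); np.savez(f"{n}0.npz",**c)
    print(c["intrinsics"],c["camera_from_world"])
print(bot.read_state())
E
```

```text
[[405.01147784   0.         280.56334578]
 [  0.         405.01147784 208.51926708]
 [  0.           0.           1.        ]] [[ 4.69182279e-01 -8.83101301e-01 -2.86297316e-04 -2.98158464e-01]
 [ 5.86939127e-01  3.11592221e-01  7.47270198e-01 -3.43514541e-01]
 [-6.59826076e-01 -3.50773974e-01  6.64520255e-01 -5.46065526e-01]
 [ 0.00000000e+00  0.00000000e+00  0.00000000e+00  1.00000000e+00]]
[[546.77100478   0.         275.95136648]
 [  0.         546.77100478 211.84946511]
 [  0.           0.           1.        ]] [[ 9.03528910e-04 -9.99999009e-01  1.07999580e-03 -6.16908052e-02]
 [ 9.85142881e-01  1.07557745e-03  1.71733363e-01 -5.49662428e-01]
 [-1.71734354e-01  9.08784117e-04  9.85142876e-01 -9.12947015e-01]
 [ 0.00000000e+00  0.00000000e+00  0.00000000e+00  1.00000000e+00]]
{'time': 0.1, 'q': array([ 1.10810879e+00,  2.64692584e-01,  1.60523191e+00, -7.30288398e-07,
        1.27367091e+00, -3.69016625e-02]), 'joint_vel': array([-0.00200749, -0.00139495, -0.00350934, -0.0004797 , -0.00077051,
       -0.00125624]), 'joint_torque': array([-1.15347129e-04, -5.16706145e+01, -3.68591094e+01,  2.25576878e-05,
        6.31600502e-03,  2.78303469e-05]), 'tool_pos': array([0.278514  , 0.61415222, 0.23007953]), 'tcp_rot': array([ 2.63979369,  1.70137046, -0.00270392]), 'wrist_force': array([-0.47044219, -0.04752269, -0.03350513]), 'torque': array([-0.05910074,  0.04195749, -0.03046157]), 'width': 0.9997462594277569}
```

View pics/top0.png

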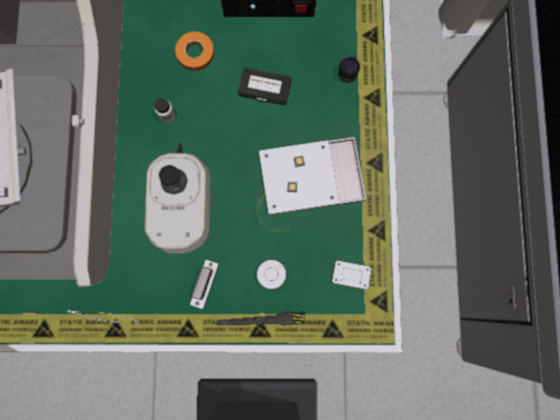

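View pics/scene0.png

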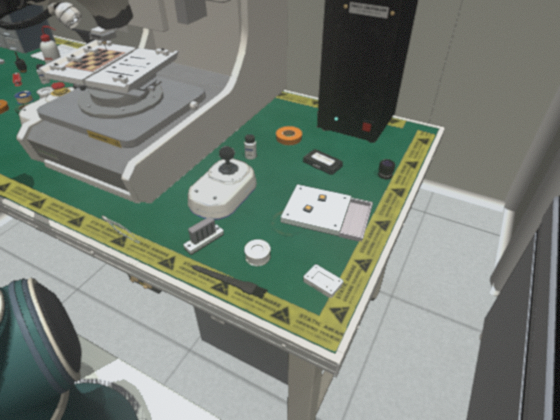

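Top view: the scraper is at about (204,284), chips at (299,161) and (293,187), the plate at about (297,176), and the gutter at about (346,170). A box with a joystick stands at about (178,200), near the scraper. Now I'll measure.

```bash
cat > h.py <<'E'
import numpy as np,cv2
def cloud(c):
    K=c["intrinsics"];T=np.linalg.inv(c["camera_from_world"]);d=c["range_z"]
    v,u=np.mgrid[:420,:560]
    x=(u-K[0,2])/K[0,0]*d;y=(v-K[1,2])/K[1,1]*d
    P=np.stack([x,-y,-d,np.ones_like(d)],-1)@T.T
    return P[...,:3]
def onz(c,u,v,z):
    K=c["intrinsics"];T=np.linalg.inv(c["camera_from_world"])
    r=T[:3,:3]@np.array([(u-K[0,2])/K[0,0],-(v-K[1,2])/K[1,1],-1]);o=T[:3,3]
    return o+r*(z-o[2])/r[2]
E
python3 - <<'E'
from h import *
c=np.load("top0.npz");P=cloud(c);im=c["pixels"].astype(int)
np.set_printoptions(precision=4,suppress=True)
print("bench",P[240,330],P[120,230])
cv2.imwrite("pics/crop0.png",cv2.resize(c["pixels"][125:225,250:375,::-1],None,fx=6,fy=6,interpolation=cv2.INTER_CUBIC))
cv2.imwrite("pics/crop1.png",cv2.resize(c["pixels"][245:325,170:270,::-1],None,fx=7,fy=7,interpolation=cv2.INTER_CUBIC))
z=P[...,2]
def reg(name,u0,u1,v0,v1,zl,zh):
    m=np.zeros(z.shape,bool);m[v0:v1,u0:u1]=1;m&=(z>zl)&(z<zh)
    pts=P[m];r=cv2.minAreaRect(pts[:,:2].astype(np.float32)*1000);print(name,m.sum(),r,np.median(pts[:,2]))
reg("grip",180,225,250,320,.045,.062)
reg("scr",180,225,250,320,.006,.062)
reg("bar",180,225,250,320,.010,.022)
reg("plate",250,375,130,225,.016,.0235)
reg("chips",265,325,145,205,.0245,.04)
reg("round",245,300,255,300,.006,.1)
reg("cover",325,375,255,300,.006,.1)
reg("box",140,214,140,262,.006,.2)
reg("boxhi",140,214,140,262,.06,.2)
# brass
hsv=cv2.cvtColor(c["pixels"],cv2.COLOR_RGB2HSV);m=((hsv[...,1]>90)).astype(np.uint8);m[:145]=0;m[205:]=0;m[:,:275]=0;m[:,320:]=0
n,l,s,ce=cv2.connectedComponentsWithStats(m);print(s,ce)
for k in range(1,n): print(onz(c,*ce[k],.027), P[int(ce[k][1]),int(ce[k][0])])
for n_,z0,pts in [("scene",0,0)]:
  pass
E
```

```text
bench [ 0.5055 -0.1598  0.0032] [0.7344 0.0261 0.002 ]
grip 319 ((426.3396911621094, 67.64131164550781), (16.895549774169922, 55.56858444213867), 71.63308715820312) 0.05317643847820119
scr 763 ((424.86566162109375, 71.02919006347656), (123.53157806396484, 78.19204711914062), 1.3603923320770264) 0.02178293755863825
bar 326 ((424.8025817871094, 67.13179016113281), (132.30154418945312, 61.145225524902344), 12.734527587890625) 0.015889916449555674
plate 4246 ((625.1036987304688, -125.90924835205078), (121.32477569580078, 179.441650390625), 8.83259105682373) 0.02013653876318705
chips 199 ((616.7473754882812, -100.80250549316406), (98.61566925048828, 104.04363250732422), 5.0269341468811035) 0.027190184639737103
round 676 ((436.5904846191406, -54.374359130859375), (74.86502838134766, 96.87057495117188), 0.1556004136800766) 0.024449147652849612
cover 860 ((437.3638000488281, -192.94790649414062), (76.36186218261719, 85.6136245727539), 2.8465304374694824) 0.01540135172910384
box 5882 ((578.6387939453125, 121.37327575683594), (228.05218505859375, 133.42591857910156), 1.186479926109314) 0.04794335421530893
boxhi 721 ((595.666259765625, 121.89936828613281), (89.93486022949219, 67.58435821533203), 3.683042526245117) 0.07480556572631569
[[     0      0    560    420 235124]
 [   275    145     11      2     16]
 [   296    158      6      6     32]
 [   290    184      5      6     28]] [[279.4959 209.5138]
 [279.0625 145.3125]
 [298.6562 160.375 ]
 [292.     186.3214]]
[ 0.6772 -0.0668  0.027 ] [ 0.6859 -0.0668  0.0003]
[ 0.6487 -0.1025  0.027 ] [ 0.6494 -0.1013  0.0271]
[ 0.6002 -0.0902  0.027 ] [ 0.6012 -0.0902  0.0256]
```

```bash
ls pics
```

```text
crop0.png
crop1.png
scene0.png
top0.png
```

View pics/crop0.png

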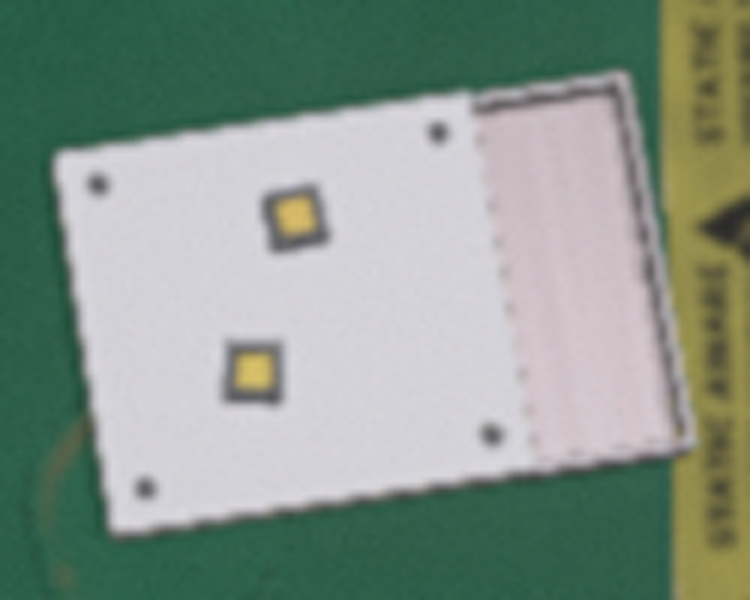

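View pics/crop1.png

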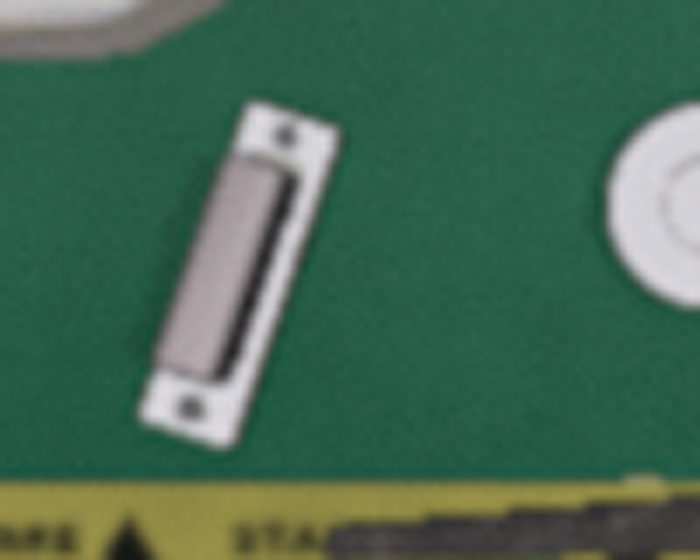

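Run:
```python
from h import *
np.set_printoptions(precision=4,suppress=True)
c=np.load("top0.npz")
def q(pts,f,u0,v0,z): return np.array([onz(c,u0+(x+.5)/f-.5,v0+(y+.5)/f-.5,z) for x,y in pts])
def show(n,p):
    print(n,p[:,:2].tolist(),"ctr",p.mean(0)[:2]);
    for i in range(4):
        d=p[(i+1)%4]-p[i];print("  side",np.linalg.norm(d),np.degrees(np.arctan2(d[1],d[0])))
pl=q([(55,155),(112,533),(535,470),(470,92)],6,250,125,.02);show("plate",pl)
show("gut",q([(630,72),(692,445)]*2,6,250,125,.015))
show("bar",q([(245,100),(342,132),(235,448),(138,412)],7,170,245,.016))
show("grip",q([(236,155),(284,168),(215,382),(155,365)],7,170,245,.054))
ch=q([(295,216),(252,373)],6,250,125,.027);print("chips",ch)
# chips corners orientation
print(q([(262,193),(272,250),(328,240),(318,186)],6,250,125,.027))
th=np.radians(9.0)
C=pl.mean(0)[:2]
for t in (8.5,9):
  th=np.radians(t);R=np.array([[np.cos(th),-np.sin(th)],[np.sin(th),np.cos(th)]]);print(t,(ch[:,:2]-C)@R)
```

```text
plate [[0.6694879741896743, -0.02934503873917696], [0.5516424483477715, -0.04725434737674562], [0.571099086114299, -0.17502851276872047], [0.689762048411249, -0.1572120277661929]] ctr [ 0.6205 -0.1022]
  side 0.11919862120356202 -171.3587234781728
  side 0.12924704288606995 -81.34187345928595
  side 0.11999302379277162 8.538812375312855
  side 0.12946429997639092 99.00958705453141
gut [[0.6978386387649294, -0.2074733639282166], [0.579850587199522, -0.22352823951540496], [0.6978386387649294, -0.2074733639282166], [0.579850587199522, -0.22352823951540496]] ctr [ 0.6388 -0.2155]
  side 0.11907535153137834 -172.2512365211409
  side 0.11907535153137834 7.7487634788590976
  side 0.11907535153137834 -172.2512365211409
  side 0.11907535153137834 7.7487634788590976
bar [[0.4697580608036554, 0.06640068877854524], [0.4616185267362715, 0.04146771871710688], [0.3822118011793618, 0.06687423100777184], [0.3911207703137137, 0.09152113441394685]] ctr [0.4262 0.0666]
  side 0.026227943322317218 -108.07961626410462
  side 0.08337217119906429 162.2577108034939
  side 0.02620762443546067 70.1268993090027
  side 0.08255216680693879 -17.71592497585385
grip [[0.45298039047156907, 0.06336811517933202], [0.4498171275626304, 0.0515440177755136], [0.3980651776851273, 0.06715667444998974], [0.40212565686589213, 0.08181426289142599]] ctr [0.4257 0.066 ]
  side 0.012239914691126428 -104.97741734635339
  side 0.054055706123948305 163.21235722632952
  side 0.015209615054167226 74.51608066588696
  side 0.05409680485500744 -19.936839161937815
chips [[ 0.6483 -0.1027  0.027 ]
 [ 0.5994 -0.0894  0.027 ]]
[[ 0.6555 -0.0927  0.027 ]
 [ 0.6377 -0.0956  0.027 ]
 [ 0.6408 -0.1127  0.027 ]
 [ 0.6578 -0.1097  0.027 ]]
8.5 [[ 0.0274 -0.0046]
 [-0.0189  0.0158]]
9 [[ 0.0274 -0.0048]
 [-0.0188  0.0159]]
```

Run:
```python
from h import *
np.set_printoptions(precision=3,suppress=True,linewidth=200)
for n in ("top","scene"):
    c=np.load(n+"0.npz");P=cloud(c).reshape(-1,3);d=c["range_z"].ravel()
    P=P[d>0]
    print(n,"max z grid; rows x, cols y")
    ys=np.arange(0.7,-0.3,-.05);print("        ",ys)
    for x in np.arange(0.2,0.8,.05):
        r=[]
        for y in ys:
            m=(abs(P[:,0]-x)<.025)&(abs(P[:,1]-y)<.025)
            r.append(P[m,2].max() if m.any() else np.nan)
        print("%.2f"%x,np.array(r))
    q=c["camera_from_world"]@np.array([.279,.615,.231,1]);K=c["intrinsics"];print(K@np.array([q[0],-q[1],-q[2]])/-q[2])
```

```text
top max z grid; rows x, cols y
         [ 0.7   0.65  0.6   0.55  0.5   0.45  0.4   0.35  0.3   0.25  0.2   0.15  0.1   0.05 -0.   -0.05 -0.1  -0.15 -0.2  -0.25]
0.20 [-0.788 -0.787 -0.787 -0.786 -0.789 -0.788 -0.783 -0.786 -0.787 -0.788 -0.786 -0.784 -0.782 -0.786 -0.787 -0.784 -0.785 -0.782 -0.786 -0.786]
0.25 [-0.788 -0.791 -0.79  -0.789 -0.789 -0.788 -0.79  -0.789 -0.789 -0.787 -0.789 -0.787 -0.788 -0.786 -0.784 -0.784 -0.786 -0.786 -0.783 -0.786]
0.30 [  nan   nan   nan   nan   nan 0.002 0.006 0.007 0.007 0.006 0.006 0.006 0.007 0.006 0.006 0.006 0.006 0.007 0.009 0.008]
0.35 [  nan   nan   nan   nan   nan 0.006 0.008 0.009 0.009 0.011 0.01  0.008 0.008 0.012 0.013 0.014 0.014 0.008 0.01  0.009]
0.40 [  nan   nan   nan   nan   nan 0.006 0.007 0.008 0.013 0.115 0.006 0.008 0.058 0.058 0.008 0.03  0.012 0.008 0.021 0.009]
0.45 [  nan   nan   nan   nan   nan 0.005 0.125 0.162 0.162 0.134 0.007 0.007 0.053 0.058 0.008 0.03  0.029 0.022 0.022 0.019]
0.50 [  nan   nan   nan   nan   nan   nan   nan 0.163 0.251 0.163 0.007 0.053 0.056 0.051 0.007 0.008 0.008 0.007 0.008 0.01 ]
0.55 [  n
[... 1942 characters left out ...]
0.60 [0.31  0.328 0.346 0.369 0.372 0.324 0.384 0.399 0.263 0.163 0.006 0.12  0.12  0.049 0.007 0.025 0.031 0.025 0.018 0.008]
0.65 [ 0.111 -0.788 -0.79   0.267  0.27   0.319  0.321  0.388  0.263  0.164  0.007  0.061  0.062  0.045  0.007  0.025  0.032  0.025  0.019  0.008]
0.70 [ 0.114    nan -0.792  0.262  0.266  0.313  0.373  0.38   0.381  0.164  0.007  0.036  0.008  0.007  0.007  0.022  0.023  0.024  0.018  0.008]
0.75 [  nan   nan   nan   nan   nan 0.163 0.164 0.164 0.374 0.163 0.007 0.067 0.009 0.007 0.019 0.021 0.017 0.007 0.008 0.009]
0.80 [  nan   nan   nan   nan 0.136 0.136 0.136 0.136 0.363 0.363 0.008 0.007 0.007 0.007 0.022 0.022 0.022 0.007 0.045 0.008]
[-82.561 114.22    1.   ]
```

Run:
```python
from h import *
np.set_printoptions(precision=3,suppress=True,linewidth=200)
c=np.load("scene0.npz");P=cloud(c);m=(P[...,2]>.28)&(P[...,0]<.5)&(P[...,0]>.1)&(c["range_z"]>0)
v,u=np.nonzero(m);q=P[m]
print(len(q),u.min(),u.max(),v.min(),v.max());print(q.min(0),q.max(0))
for i in np.argsort(q[:,0])[::max(1,len(q)//25)]: print(u[i],v[i],q[i])
```

```text
374 0 59 0 12
[0.376 0.339 0.416] [0.481 0.416 0.447]
6 8 [0.376 0.341 0.436]
3 11 [0.377 0.355 0.429]
2 10 [0.378 0.357 0.43 ]
4 0 [0.378 0.341 0.447]
0 9 [0.378 0.362 0.431]
1 5 [0.379 0.356 0.437]
1 3 [0.38  0.355 0.44 ]
0 5 [0.381 0.363 0.436]
9 6 [0.383 0.343 0.437]
9 2 [0.385 0.343 0.442]
11 5 [0.387 0.344 0.437]
13 4 [0.392 0.347 0.437]
14 2 [0.395 0.347 0.439]
14 8 [0.397 0.356 0.429]
15 8 [0.399 0.358 0.428]
18 7 [0.403 0.354 0.429]
22 3 [0.405 0.344 0.436]
23 3 [0.41  0.348 0.434]
27 1 [0.423 0.357 0.433]
37 0 [0.439 0.354 0.431]
41 1 [0.446 0.355 0.428]
43 3 [0.453 0.363 0.422]
45 3 [0.455 0.36  0.422]
34 2 [0.456 0.39  0.42 ]
32 2 [0.456 0.397 0.419]
51 0 [0.458 0.345 0.428]
52 2 [0.465 0.355 0.422]
```

Call:
arm_command --rows '[{"xyz": [-0.032, 0.015, 0.009], "delta_rot": [0, 0, 0], "gripper": 0.055}, {"xyz": [-0.032, 0.015, 0.009], "delta_rot": [0, 0, 0], "gripper": 0.055}, {"xyz": [-0.032, 0.015, 0.009], "delta_rot": [0, 0, 0], "gripper": 0.055}, {"xyz": [-0.032, 0.015, 0.009], "delta_rot": [0, 0, 0], "gripper": 0.055}, {"xyz": [-0.032, 0.015, 0.009], "delta_rot": [0, 0, 0], "gripper": 0.055}, {"xyz": [-0.032, 0.015, 0.009], "delta_rot": [0, 0, 0], "gripper": 0.055}, {"xyz": [-0.032, 0.015, 0.009], "delta_rot": [0, 0, 0], "gripper": 0.055}, {"xyz": [-0.032, 0.015, 0.009], "delta_rot": [0, 0, 0], "gripper": 0.055}, {"xyz": [-0.029, 0.026, 0], "delta_rot": [0, 0, 0], "gripper": 0.055}, {"xyz": [-0.029, 0.026, 0], "delta_rot": [0, 0, 0], "gripper": 0.055}, {"xyz": [-0.029, 0.026, 0], "delta_rot": [0, 0, 0], "gripper": 0.055}, {"xyz": [0, 0, 0], "delta_rot": [0, 0, 0], "gripper": 0.055}]'

```text
time: 1.3
tool_pos: [0.3178, 0.2169, 0.1587]
tcp_rot: [2.643, 1.695, -0.002]
wrist_force: [0.4, 0.1, 0.1]
width: 0.642
```

Call:
arm_command --rows '[{"xyz": [-0.0228, 0.0402, 0], "delta_rot": [0, 0, 0], "gripper": 0.055}, {"xyz": [-0.0228, 0.0402, 0], "delta_rot": [0, 0, 0], "gripper": 0.055}, {"xyz": [-0.0228, 0.0402, 0], "delta_rot": [0, 0, 0], "gripper": 0.055}, {"xyz": [-0.0228, 0.0402, 0], "delta_rot": [0, 0, 0], "gripper": 0.055}, {"xyz": [0, 0, 0], "delta_rot": [0, 0, -0.116], "gripper": 0.055}, {"xyz": [0, 0, 0], "delta_rot": [0, 0, 0], "gripper": 0.055}]'

```text
time: 1.9
tool_pos: [0.4266, 0.0705, 0.159]
tcp_rot: [-2.539, -1.849, 0.001]
wrist_force: [-0.5, -0.2, -0.6]
width: 0.645
```

Run:
```python
from workcell import bot, read_camera
import cv2,numpy as np
s=bot.read_state();r=s["tcp_rot"];print(s["tool_pos"],np.degrees(2*np.arctan2(r[1],r[0])),s["q"])
c=read_camera("scene"); cv2.imwrite("pics/scene1.png",c["pixels"][:,:,::-1])
c=read_camera("top"); cv2.imwrite("pics/top1.png",c["pixels"][:,:,::-1])
```

```text
[0.42664361 0.07052951 0.15895504] -287.88928553542723 [ 1.05838198e-01 -1.47428122e-01  2.17619902e+00  5.25372592e-04
  1.11373325e+00 -1.15296326e+00]
```

View pics/scene1.png

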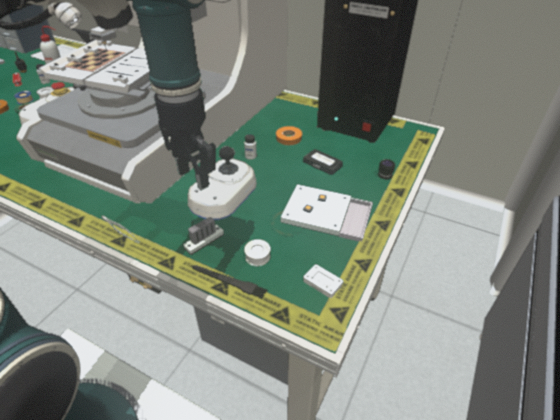

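The gripper hangs over the scraper, whose grip is at about (204,230) in the scene view. Going down now.

Call:
arm_command --rows '[{"xyz": [-0.004, 0.001, 0.03], "delta_rot": [0, 0, 0], "gripper": 0.055}, {"xyz": [0, 0, 0.03], "delta_rot": [0, 0, 0], "gripper": 0.055}, {"xyz": [0, 0, 0.03], "delta_rot": [0, 0, 0], "gripper": 0.055}, {"xyz": [0, 0, 0.025], "delta_rot": [0, 0, 0], "gripper": 0.055}, {"xyz": [0, 0, 0.019], "delta_rot": [0, 0, 0], "gripper": 0.055}, {"xyz": [0, 0, 0], "delta_rot": [0, 0, 0], "gripper": 0.055}]'

```text
time: 2.6
tool_pos: [0.4223, 0.068, 0.0226]
tcp_rot: [-2.534, -1.851, 0.009]
wrist_force: [-0.2, 0.6, 0.7]
width: 0.646
```

Call:
arm_command --rows '[{"xyz": [0, 0, 0], "delta_rot": [0, 0, 0], "gripper": 0.0}, {"xyz": [0, 0, 0], "delta_rot": [0, 0, 0], "gripper": 0.0}, {"xyz": [0, 0, 0], "delta_rot": [0, 0, 0], "gripper": 0.0}, {"xyz": [0, 0, 0], "delta_rot": [0, 0, 0], "gripper": 0.0}, {"xyz": [0, 0, 0], "delta_rot": [0, 0, 0], "gripper": 0.0}, {"xyz": [0, 0, 0], "delta_rot": [0, 0, 0], "gripper": 0.0}, {"xyz": [0, 0, 0], "delta_rot": [0, 0, 0], "gripper": 0.0}, {"xyz": [0, 0, 0], "delta_rot": [0, 0, 0], "gripper": 0.0}]' --force 50

```text
time: 3.4
tool_pos: [0.4271, 0.0673, 0.0265]
tcp_rot: [2.538, 1.851, 0.003]
wrist_force: [-1.2, 1.9, 7.8]
width: 0.176
```

Run:
```python
from workcell import bot, read_camera
import cv2,numpy as np
s=bot.read_state();r=s["tcp_rot"];print(s["tool_pos"],np.degrees(2*np.arctan2(r[1],r[0])),s["width"])
c=read_camera("scene"); cv2.imwrite("pics/scene2.png",cv2.resize(c["pixels"][140:280,120:300,::-1],None,fx=4,fy=4))
```

```text
[0.42708558 0.06726082 0.02649574] 72.22081082180449 0.17636336446835352
```

View pics/scene2.png

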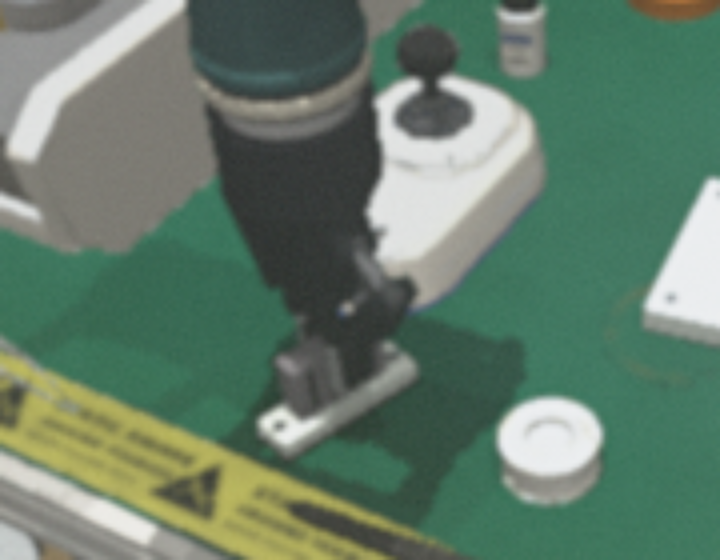

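Call:
arm_command --rows '[{"xyz": [0, 0, -0.02], "delta_rot": [0, 0, 0], "gripper": 0.0}, {"xyz": [0, 0, -0.03], "delta_rot": [0, 0, 0], "gripper": 0.0}, {"xyz": [0, 0, -0.03], "delta_rot": [0, 0, 0], "gripper": 0.0}, {"xyz": [0, 0, 0], "delta_rot": [0, 0, -0.1153], "gripper": 0.0}, {"xyz": [0, 0, 0], "delta_rot": [0, 0, -0.1153], "gripper": 0.0}, {"xyz": [0, 0, 0], "delta_rot": [0, 0, -0.1153], "gripper": 0.0}, {"xyz": [0, 0, 0], "delta_rot": [0, 0, -0.1153], "gripper": 0.0}, {"xyz": [0, 0, 0], "delta_rot": [0, 0, 0], "gripper": 0.0}, {"xyz": [0, 0, 0], "delta_rot": [0, 0, 0], "gripper": 0.0}]'

```text
time: 4.35
tool_pos: [0.4256, 0.0668, 0.1051]
tcp_rot: [-2.05, -2.38, 0.001]
wrist_force: [0.1, -0.3, -1.3]
width: 0.178
```

Run:
```python
from workcell import bot, read_camera
from h import *
s=bot.read_state();r=s["tcp_rot"];print(s["tool_pos"],r,np.degrees(2*np.arctan2(r[1],r[0])),s["width"],s["wrist_force"])
c=read_camera("scene"); cv2.imwrite("pics/scene3.png",cv2.resize(c["pixels"][120:280,120:300,::-1],None,fx=4,fy=4))
c=read_camera("top"); cv2.imwrite("pics/top3.png",cv2.resize(c["pixels"][210:310,150:270,::-1],None,fx=5,fy=5)); np.savez("top3.npz",**c)
```

```text
[0.42564827 0.06681509 0.1050707 ] [-2.05043041e+00 -2.37983934e+00  6.27090891e-04] -261.49529205397835 0.17843934487551485 [ 0.07178752 -0.31905967 -1.30469844]
```

View pics/scene3.png

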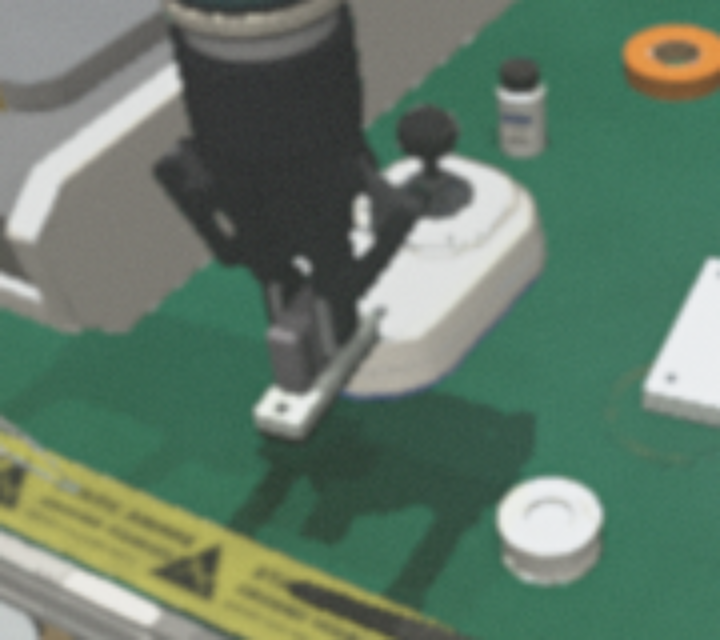

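View pics/top3.png

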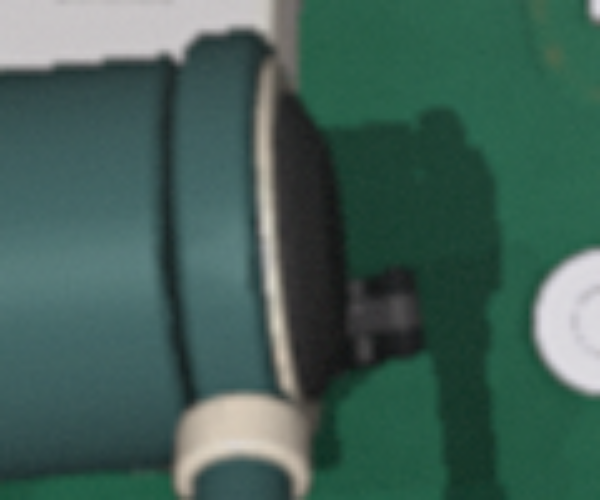

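Scene view: the scraper is held level and clear of the bench, with the bar at about (320,370) in the crop. Carrying it over the plate.

Call:
arm_command --rows '[{"xyz": [-0.024, 0.0284, 0], "delta_rot": [0, 0, 0], "gripper": 0.0}, {"xyz": [-0.024, 0.0284, 0], "delta_rot": [0, 0, 0], "gripper": 0.0}, {"xyz": [-0.024, 0.0284, 0], "delta_rot": [0, 0, 0], "gripper": 0.0}, {"xyz": [-0.024, 0.0284, 0], "delta_rot": [0, 0, 0], "gripper": 0.0}, {"xyz": [-0.024, 0.0284, 0], "delta_rot": [0, 0, 0], "gripper": 0.0}, {"xyz": [-0.024, 0.0284, 0], "delta_rot": [0, 0, 0], "gripper": 0.0}, {"xyz": [0, 0, 0], "delta_rot": [0, 0, 0], "gripper": 0.0}, {"xyz": [0, 0, 0], "delta_rot": [0, 0, 0], "gripper": 0.0}]'

```text
time: 5.25
tool_pos: [0.6162, -0.0501, 0.1046]
tcp_rot: [-2.049, -2.38, 0.001]
wrist_force: [-0.5, 0.4, -1.3]
width: 0.18
```

```bash
cat > look.py <<'E'
import sys
from workcell import bot, read_camera
from h import *
n=sys.argv[1];b=[int(x) for x in sys.argv[2].split(",")]
s=bot.read_state();r=s["tcp_rot"];p=s["tool_pos"];a=np.degrees(2*np.arctan2(r[1],r[0]))%360
t=np.radians(8.65);d=p[:2]-np.array([.6205,-.1022])
print("tcp",p.round(4),"ang",a.round(2),"plate xy",(d@np.array([[np.cos(t),-np.sin(t)],[np.sin(t),np.cos(t)]])).round(4),"w",s["width"].__round__(3),"F",s["wrist_force"].round(1),"q6",s["q"][5],s["time"])
c=read_camera("scene"); cv2.imwrite(f"pics/{n}.png",cv2.resize(c["pixels"][b[1]:b[3],b[0]:b[2],::-1],None,fx=4,fy=4));np.savez(n+".npz",**c)
E
python3 look.py s4 240,110,400,255
```

```text
tcp [ 0.6162 -0.0501  0.1046] ang 98.56 plate xy [0.0036 0.0521] w 0.18 F [-0.5  0.4 -1.3] q6 -1.841756657575893 5.25
```

View pics/s4.png

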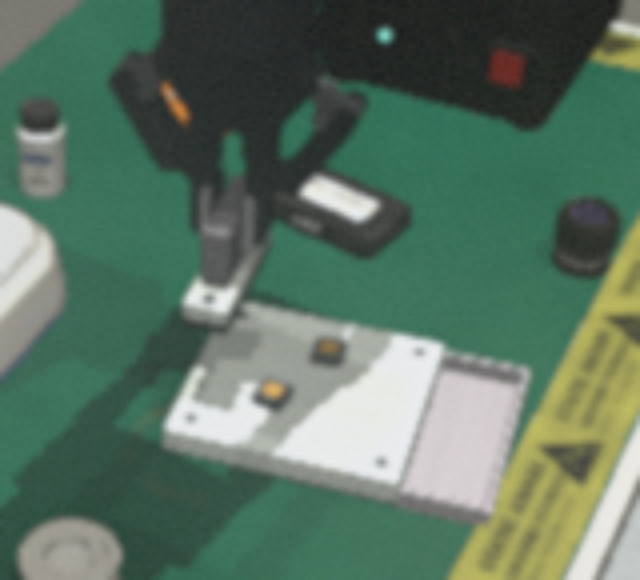

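The scraper hangs over the +y end of the plate at about (215,290) in the crop. The chips at (328,350) and (272,393) have not moved. Going down.

Call:
arm_command --rows '[{"xyz": [0, 0, 0.02], "delta_rot": [0, 0, 0], "gripper": 0.0}, {"xyz": [0, 0, 0.02], "delta_rot": [0, 0, 0], "gripper": 0.0}, {"xyz": [0, 0, 0.012], "delta_rot": [0, 0, 0], "gripper": 0.0}, {"xyz": [0, 0, 0.003], "delta_rot": [0, 0, 0], "gripper": 0.0}, {"xyz": [0, 0, 0], "delta_rot": [0, 0, 0], "gripper": 0.0}, {"xyz": [0, 0, 0], "delta_rot": [0, 0, 0], "gripper": 0.0}]'

```text
time: 5.9
tool_pos: [0.6167, -0.0495, 0.0513]
tcp_rot: [2.046, 2.382, 0.001]
wrist_force: [-0.2, -0.5, -0.7]
width: 0.177
```

```bash
python3 look.py s5 240,110,400,255
```

```text
tcp [ 0.6167 -0.0495  0.0513] ang 98.69 plate xy [0.0042 0.0526] w 0.177 F [-0.2 -0.5 -0.7] q6 -1.8428221214895577 5.9
```

View pics/s5.png

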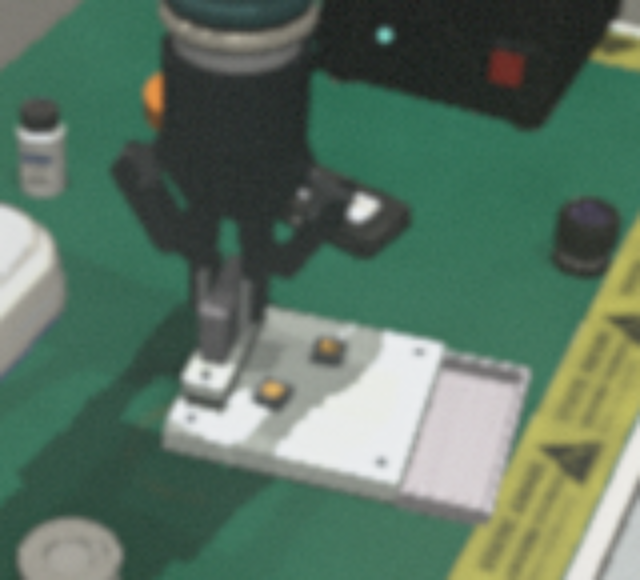

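Just above the plate (expected contact near z 0.0465) and behind both chips. Easing down until contact.

Call:
arm_command --rows '[{"xyz": [0, 0, 0.002], "delta_rot": [0, 0, 0], "gripper": 0.0}, {"xyz": [0, 0, 0.002], "delta_rot": [0, 0, 0], "gripper": 0.0}, {"xyz": [0, 0, 0], "delta_rot": [0, 0, 0], "gripper": 0.0}, {"xyz": [0, 0, 0], "delta_rot": [0, 0, 0], "gripper": 0.0}]'

```text
time: 6.35
tool_pos: [0.6165, -0.0498, 0.0466]
tcp_rot: [2.047, 2.383, 0.001]
wrist_force: [0.1, -1.0, -0.8]
width: 0.175
```

Call:
arm_command --rows '[{"xyz": [0, 0, 0.001], "delta_rot": [0, 0, 0], "gripper": 0.0}, {"xyz": [0, 0, 0], "delta_rot": [0, 0, 0], "gripper": 0.0}, {"xyz": [0, 0, 0], "delta_rot": [0, 0, 0], "gripper": 0.0}]'

```text
time: 6.65
tool_pos: [0.6165, -0.0498, 0.0466]
tcp_rot: [2.047, 2.383, 0.0]
wrist_force: [-2.7, -0.9, 5.5]
width: 0.176
```

Contact at about 6 N. Now wiping toward the gutter.

Call:
arm_command --rows '[{"xyz": [-0.007, 0, 0], "delta_rot": [0, 0, 0], "gripper": 0.0}, {"xyz": [-0.007, 0, 0], "delta_rot": [0, 0, 0], "gripper": 0.0}, {"xyz": [-0.007, 0, 0], "delta_rot": [0, 0, 0], "gripper": 0.0}, {"xyz": [-0.007, 0, 0], "delta_rot": [0, 0, 0], "gripper": 0.0}, {"xyz": [-0.007, 0, 0], "delta_rot": [0, 0, 0], "gripper": 0.0}, {"xyz": [-0.007, 0, 0], "delta_rot": [0, 0, 0], "gripper": 0.0}, {"xyz": [-0.007, 0, 0], "delta_rot": [0, 0, 0], "gripper": 0.0}, {"xyz": [-0.007, 0, 0], "delta_rot": [0, 0, 0], "gripper": 0.0}, {"xyz": [0, 0, 0], "delta_rot": [0, 0, 0], "gripper": 0.0}]'

```text
time: 7.55
tool_pos: [0.6258, -0.1059, 0.0466]
tcp_rot: [2.047, 2.381, 0.002]
wrist_force: [0.2, 0.0, 6.1]
width: 0.175
```

```bash
python3 look.py s6 240,110,400,255
```

```text
tcp [ 0.6258 -0.1059  0.0466] ang 98.64 plate xy [ 0.0046 -0.0044] w 0.175 F [0.2 0.  6.1] q6 -1.9284333149300135 7.55
```

View pics/s6.png

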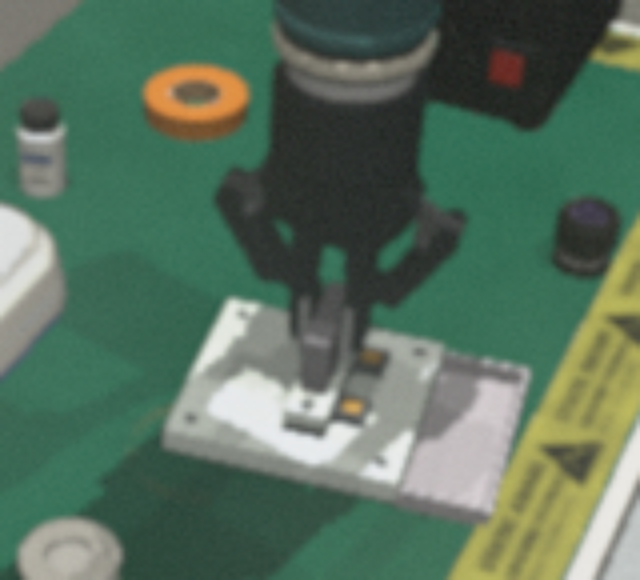

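Both chips ride flat against the leading face, at (372,358) and (350,408). Continuing over the edge.

Call:
arm_command --rows '[{"xyz": [-0.005, 0, 0], "delta_rot": [0, 0, 0], "gripper": 0.0}, {"xyz": [-0.005, 0, 0], "delta_rot": [0, 0, 0], "gripper": 0.0}, {"xyz": [-0.005, 0, 0], "delta_rot": [0, 0, 0], "gripper": 0.0}, {"xyz": [-0.005, 0, 0], "delta_rot": [0, 0, 0], "gripper": 0.0}, {"xyz": [-0.005, 0, 0], "delta_rot": [0, 0, 0], "gripper": 0.0}, {"xyz": [-0.005, 0, 0], "delta_rot": [0, 0, 0], "gripper": 0.0}, {"xyz": [-0.005, 0, 0], "delta_rot": [0, 0, 0], "gripper": 0.0}, {"xyz": [-0.005, 0, 0], "delta_rot": [0, 0, 0], "gripper": 0.0}, {"xyz": [-0.005, 0, 0], "delta_rot": [0, 0, 0], "gripper": 0.0}, {"xyz": [-0.005, 0, 0], "delta_rot": [0, 0, 0], "gripper": 0.0}, {"xyz": [-0.005, 0, 0], "delta_rot": [0, 0, 0], "gripper": 0.0}, {"xyz": [0, 0, 0], "delta_rot": [0, 0, 0], "gripper": 0.0}]'

```text
time: 8.8
tool_pos: [0.6339, -0.1598, 0.0466]
tcp_rot: [2.047, 2.381, 0.002]
wrist_force: [-0.1, 1.8, 5.7]
width: 0.173
```

```bash
python3 look.py s7 240,110,400,255
```

```text
tcp [ 0.6339 -0.1598  0.0466] ang 98.64 plate xy [ 0.0046 -0.059 ] w 0.173 F [-0.1  1.8  5.7] q6 -2.0072950043824243 8.8
```

View pics/s7.png

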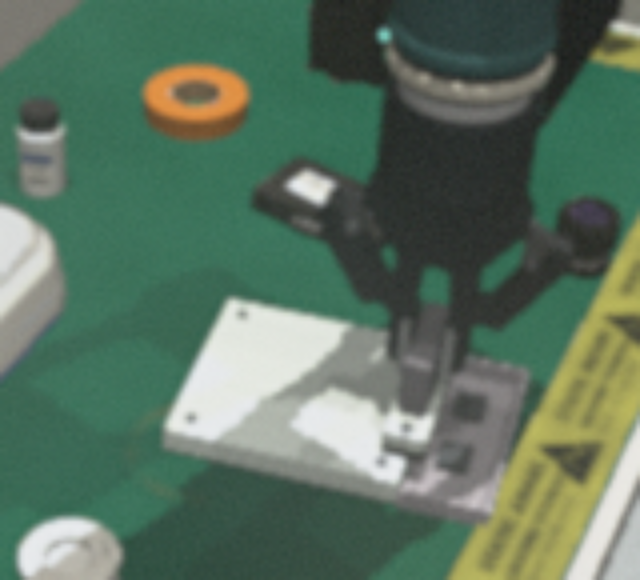

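Both chips are in the gutter, at (468,407) and (453,457) in the crop. They have probably turned over. Lifting straight up, backing off and checking.

Call:
arm_command --rows '[{"xyz": [0, 0, -0.01], "delta_rot": [0, 0, 0], "gripper": 0.0}, {"xyz": [0, 0, -0.025], "delta_rot": [0, 0, 0], "gripper": 0.0}, {"xyz": [0, 0, -0.025], "delta_rot": [0, 0, 0], "gripper": 0.0}, {"xyz": [0.03, 0, 0], "delta_rot": [0, 0, 0], "gripper": 0.0}, {"xyz": [0.03, 0, 0], "delta_rot": [0, 0, 0], "gripper": 0.0}, {"xyz": [0.03, 0, 0], "delta_rot": [0, 0, 0], "gripper": 0.0}, {"xyz": [0.03, 0, 0], "delta_rot": [0, 0, 0], "gripper": 0.0}, {"xyz": [0, 0, 0], "delta_rot": [0, 0, 0], "gripper": 0.0}]'

```text
time: 9.65
tool_pos: [0.6134, -0.0376, 0.105]
tcp_rot: [-2.042, -2.384, 0.0]
wrist_force: [-0.5, 0.4, -1.6]
width: 0.178
```

```bash
python3 look.py s8 240,110,400,255
python3 - <<'E'
from h import *
from workcell import read_camera
np.set_printoptions(precision=4,suppress=True)
c=read_camera("top");cv2.imwrite("pics/top8.png",cv2.resize(c["pixels"][125:225,250:375,::-1],None,fx=6,fy=6,interpolation=cv2.INTER_CUBIC))
t=np.radians(8.65);R=np.array([[np.cos(t),-np.sin(t)],[np.sin(t),np.cos(t)]])
for n,c in (("top",c),("scene",np.load("s8.npz"))):
    P=cloud(c);g=c["pixels"].max(-1);L=(P[...,:2]-[.6205,-.1022])@R
    m=(abs(L[...,0])<.052)&(L[...,1]<-.07)&(L[...,1]>-.109)&(g<105)&(P[...,2]<.02)
    k,l,s,ce=cv2.connectedComponentsWithStats(m.astype(np.uint8))
    for i in range(1,k):
        if s[i,4]>12: print(n,ce[i],s[i,4],np.median(L[l==i],0),np.percentile(P[l==i][:,2],[10,50,90]))
E
```

```text
tcp [ 0.6134 -0.0376  0.105 ] ang 98.85 plate xy [0.0027 0.0649] w 0.178 F [-0.5  0.4 -1.6] q6 -1.8281183258791829 9.65
```

View pics/s8.png

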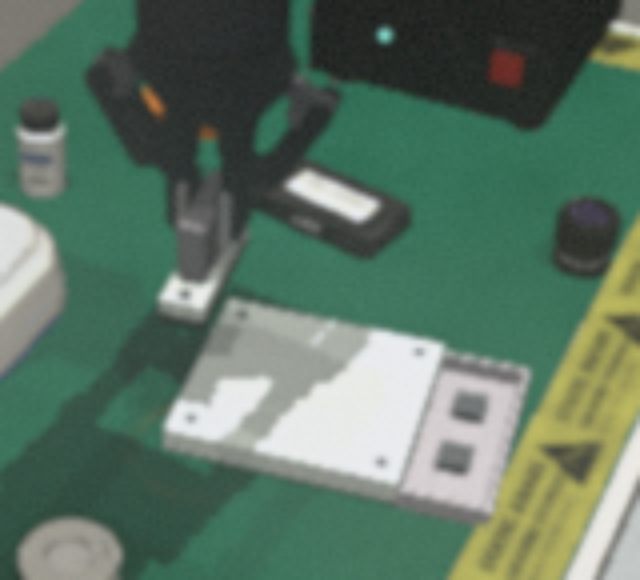

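View pics/top8.png

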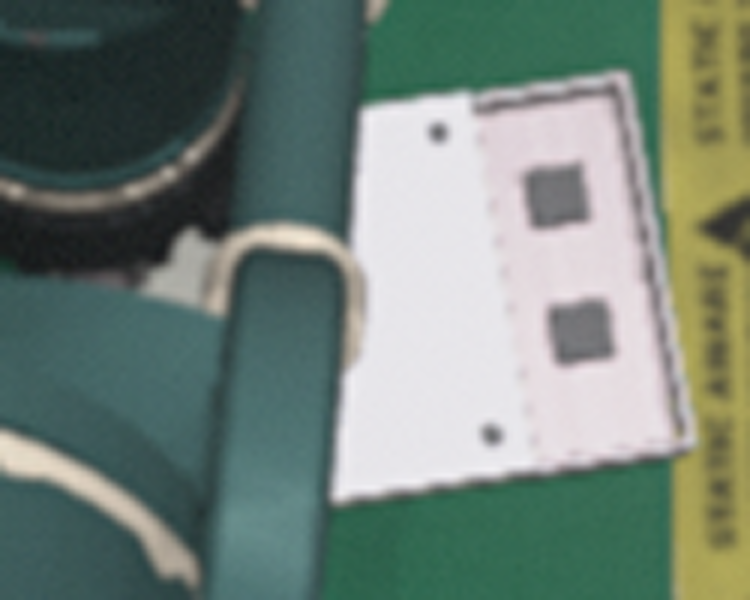

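Both chips lie flat on the gutter floor, upside down, at (557,195) and (582,330) in the top crop. Returning the scraper to its original spot.

Call:
arm_command --rows '[{"xyz": [0.022, -0.0281, 0], "delta_rot": [0, 0, 0], "gripper": 0.0}, {"xyz": [0.022, -0.0281, 0], "delta_rot": [0, 0, 0], "gripper": 0.0}, {"xyz": [0.022, -0.0281, 0], "delta_rot": [0, 0, 0], "gripper": 0.0}, {"xyz": [0.022, -0.0281, 0], "delta_rot": [0, 0, 0], "gripper": 0.0}, {"xyz": [0.022, -0.0281, 0], "delta_rot": [0, 0, 0], "gripper": 0.0}, {"xyz": [0.022, -0.0281, 0], "delta_rot": [0, 0, 0], "gripper": 0.0}, {"xyz": [0, 0, 0], "delta_rot": [0, 0, 0.117], "gripper": 0.0}, {"xyz": [0, 0, 0], "delta_rot": [0, 0, 0.117], "gripper": 0.0}, {"xyz": [0, 0, 0], "delta_rot": [0, 0, 0.117], "gripper": 0.0}, {"xyz": [0, 0, 0], "delta_rot": [0, 0, 0.117], "gripper": 0.0}, {"xyz": [0, 0, 0], "delta_rot": [0, 0, 0], "gripper": 0.0}, {"xyz": [0, 0, 0], "delta_rot": [0, 0, 0], "gripper": 0.0}]'

```text
time: 10.95
tool_pos: [0.4285, 0.0636, 0.1054]
tcp_rot: [2.542, 1.845, 0.0]
wrist_force: [0.6, 0.7, -1.2]
width: 0.173
```

Fine there. Contact is expected near z 0.0265.

Call:
arm_command --rows '[{"xyz": [0, 0, 0.025], "delta_rot": [0, 0, 0], "gripper": 0.0}, {"xyz": [0, 0, 0.025], "delta_rot": [0, 0, 0], "gripper": 0.0}, {"xyz": [0, 0, 0.018], "delta_rot": [0, 0, 0], "gripper": 0.0}, {"xyz": [0, 0, 0.007], "delta_rot": [0, 0, 0], "gripper": 0.0}, {"xyz": [0, 0, 0.002], "delta_rot": [0, 0, 0], "gripper": 0.0}, {"xyz": [0, 0, 0.001], "delta_rot": [0, 0, 0], "gripper": 0.0}, {"xyz": [0, 0, 0], "delta_rot": [0, 0, 0], "gripper": 0.0}, {"xyz": [0, 0, 0], "delta_rot": [0, 0, 0], "gripper": 0.0}]'

```text
time: 11.75
tool_pos: [0.4291, 0.0644, 0.0282]
tcp_rot: [2.543, 1.843, 0.003]
wrist_force: [-0.7, 0.1, -1.8]
width: 0.182
```

```bash
python3 look.py s9 120,130,280,275
```

```text
tcp [0.4291 0.0644 0.0282] ang 71.88 plate xy [-0.1641  0.1935] w 0.182 F [-0.7  0.1 -1.8] q6 -1.1629645223050395 11.75
```

View pics/s9.png

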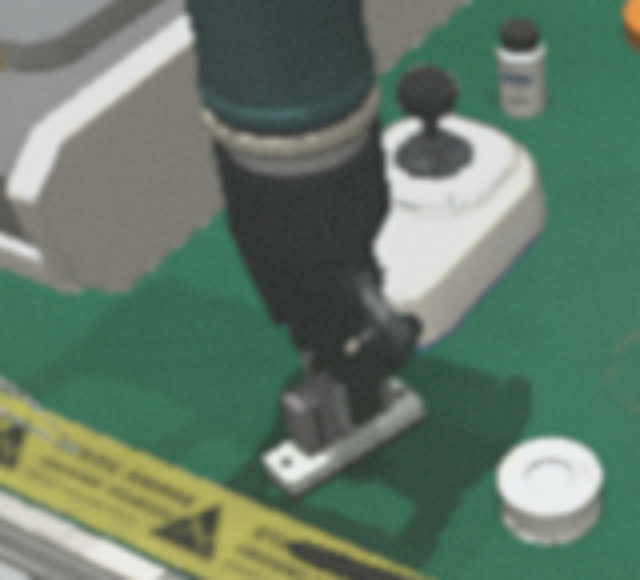

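The bar is just off the bench and level, with no contact force yet. Easing down another 2 mm.

Call:
arm_command --rows '[{"xyz": [0, 0, 0.001], "delta_rot": [0, 0, 0], "gripper": 0.0}, {"xyz": [0, 0, 0.001], "delta_rot": [0, 0, 0], "gripper": 0.0}, {"xyz": [0, 0, 0], "delta_rot": [0, 0, 0], "gripper": 0.0}, {"xyz": [0, 0, 0], "delta_rot": [0, 0, 0], "gripper": 0.0}]'

```text
time: 12.2
tool_pos: [0.4288, 0.0644, 0.0265]
tcp_rot: [2.543, 1.843, 0.001]
wrist_force: [-4.0, -0.8, 7.6]
width: 0.177
```

Call:
arm_command --rows '[{"xyz": [0, 0, 0], "delta_rot": [0, 0, 0], "gripper": 0.05}, {"xyz": [0, 0, 0], "delta_rot": [0, 0, 0], "gripper": 0.05}, {"xyz": [0, 0, 0], "delta_rot": [0, 0, 0], "gripper": 0.05}, {"xyz": [0, 0, 0], "delta_rot": [0, 0, 0], "gripper": 0.05}, {"xyz": [0, 0, 0], "delta_rot": [0, 0, 0], "gripper": 0.05}, {"xyz": [0, 0, -0.02], "delta_rot": [0, 0, 0], "gripper": 0.05}, {"xyz": [0, 0, -0.03], "delta_rot": [0, 0, 0], "gripper": 0.05}, {"xyz": [0, 0, -0.04], "delta_rot": [0, 0, 0], "gripper": 0.05}, {"xyz": [0, 0, -0.04], "delta_rot": [0, 0, 0], "gripper": 0.05}, {"xyz": [0, 0, -0.03], "delta_rot": [0, 0, 0], "gripper": 0.05}, {"xyz": [0, 0, 0], "delta_rot": [0, 0, 0], "gripper": 0.05}]'

```text
time: 13.3
tool_pos: [0.4319, 0.0646, 0.1906]
tcp_rot: [2.54, 1.84, 0.014]
wrist_force: [0.4, 0.4, 0.7]
width: 0.582
```

```bash
python3 look.py s10 170,130,370,275
```

```text
tcp [0.4319 0.0646 0.1906] ang 71.86 plate xy [-0.1613  0.1933] w 0.582 F [0.4 0.4 0.7] q6 -1.1627421801160756 13.3
```

View pics/s10.png

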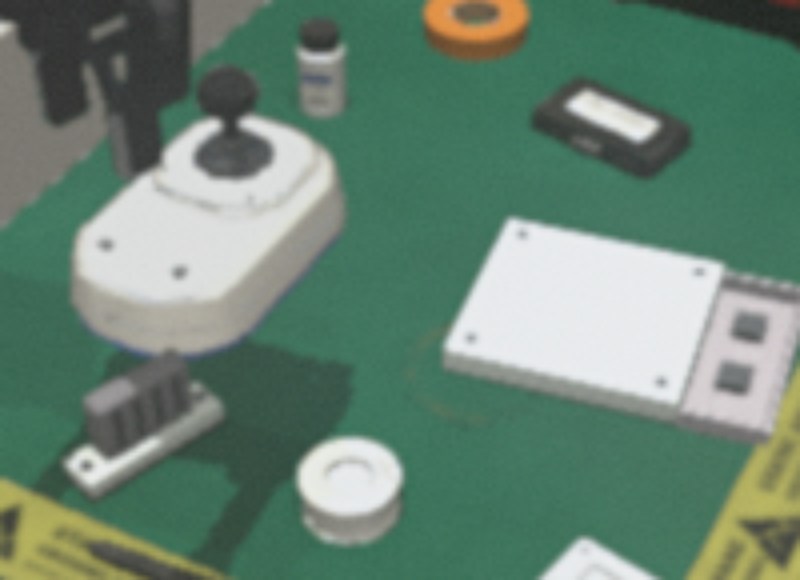

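The scraper stands upright at (143,425), both chips lie in the gutter at (748,326) and (733,378), and the gripper is clear. One numeric check of the chip positions, then hand in.

Run:
```python
from h import *
from workcell import bot
c=np.load("top0.npz");t=np.radians(8.65);R=np.array([[np.cos(t),-np.sin(t)],[np.sin(t),np.cos(t)]])
for x,y in [(557,195),(582,330)]: print((onz(c,250+x/6,125+y/6,.01)[:2]-[.6205,-.1022])@R)
P=cloud(np.load("s10.npz"));m=np.zeros(P.shape[:2],bool);m[215:255,180:230]=1;m&=(P[...,2]>.045)&(P[...,2]<.07);print(m.sum(),np.median(P[m],0))
s=bot.read_state();print(s["time"],abs(s["joint_vel"]).max());bot.finish_job()
```

```text
[ 0.02551584 -0.08805558]
[-0.01790862 -0.08835631]
240 [0.42303232 0.06187291 0.05493431]
13.35 0.06490047644674922
the job is handed in; nothing more can be done
```

I wiped both chips into the gutter in one pass and stood the scraper back at its starting place on the bench. I handed the job in at about 13.4 s; it reports no verdict.

**Last checks:**
- **Chips:** both lie flat in the gutter, apparently upside down. In the plate frame they measure (0.026, -0.088) and (-0.018, -0.088) m, inside the limits.
- **Scraper:** it stands upright, with the top of its grip measured 55 mm above the bench (54 expected). The tool let go of it at about (-0.164, 0.194) m in the plate frame, well outside the plate and gutter.
- **Robot:** the gripper was about 190 mm up and touching nothing. The fingers stayed clear of the chips in the pictures I took.

**What did not work or was not checked:** my automatic chip detection by depth and brightness found nothing after the wipe. The chip positions above come from pixels I read by hand in the top picture, taken before the scraper was put back. The last scene picture shows the chips still lying in the gutter. I did not measure the scraper's tilt beyond seeing it level.

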